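# Scoop grinding balls into the milling jar

### The arm

A 6-joint arm with a two-finger parallel gripper is mounted at the origin on a cart in front of the work surface, level with it; the furniture and walls round the work are solid. World frame = base frame: x ahead of the robot, y to its left, z up, the work surface at z = 0. Lengths are in m, angles in rad, forces in N, time in s.
With the tool pointing down it reaches from about 0.425 to 0.95 m from the base axis. Payload 3.5 kg.
Tool frame: the origin (TCP) lies on the centre line of the jaws, within the pads' length; the fingertips stand 19 mm ahead of it and the grasp point (between the pads) is the TCP; z points along the fingers, y is the line along which they close (so a half turn about z gives the same grasp; the last joint's range is limited). The gripper opens to 85 mm and grips with 20 to 120 N. Pads are 22 mm wide; open, the fingers measure 114 mm over their backs; the gripper's body (76 mm by 85 mm) begins 54 mm behind the grasp point. The pads swing forward as they close: fully open they stand 13 mm farther back than shut.
Start: joints at [-1.302, 0.286, 1.577, -0, 1.279, -0.15], TCP at [0.275, -0.617, 0.25] pointing down, gripper open.
Joint ranges: [-2.77, 2.77], [-0.9, 2.22], [0.21, 2.48], [-1.53, 4.67], [0.24, 2.81], [-2.84, 2.84]. Speed limits (rad/s): [2.79, 2.79, 3.14, 3.14, 3.14, 3.14].

### API

Orientations are given as a unit quaternion [x, y, z, w].
In Python, from plant import status, cams, ctrl gives the robot as it stands.
- The arm moves only by the shell command python3 -m inch 'ROWS' [FORCE]. ROWS is JSON, a list of rows, each a list of 3 entries, a list of its own where there are three numbers: the opening, from -1 (shut) to 1 (fully open), then the shift along the tool's x, y, z in cm, then the turn about the tool's z in rad. In form: [[jaw, [dx, dy, dz], twist], ...]. A call has 1 to 20 rows; each row is the pose to reach, as a shift and turn from the pose commanded when the call began, along the tool's axes at that moment; what a row does not reach only later rows make up. A row lasts 1/10 s, in which the tool goes at most 50 mm and 8.59 degrees, less where a joint would pass 70% of its speed; a pose out of reach is approached as far as the arm can. A call with a gripper value outside its range is refused whole. The fingers move at their own pace and stop on an object; FORCE is the grip in N (left out, the last holds). Time passes only in rows, so rows that repeat a pose let the fingers close. It gives the time, the measured TCP pose, the force and the opening at its end, in the units of the state.
- status.get_state(): the state, without advancing time (a new reading comes with each control period).
- cams.read_camera(name): name is "side" or "top"; returns the picture (384x512x3 uint8, blue, green, red); there is no depth.
- cams.calibration(name): a dict with "camera_matrix" (3x3 intrinsics, pixels), "k1" (the pictures are not rectified: a ray, as slopes to the right and down, at radius r is drawn at 1 + k1 r^2 times it, then the intrinsics apply), "cam_to_world" (4x4, takes a point from camera to world coordinates). Camera axes: x right, y down, z forward; pixel columns grow to the right and rows downward; lengths in m; the calibration is good to about 2 mm. A picture is of the moment at which its call begins. calibration takes no time and is no camera call.
- ctrl.sign_off(): hands the job in, once; it reports no verdict.
The state is a dict: "time": time; "qpos": joint angles; "dq": joint speeds; "joint_efforts": joint torques, N m; "eef_pos": TCP position; "tcp_rot": TCP orientation; "contact_force": force on the tool from outside, world axes, zero at the start; "wrist_torque": the same for the moment, N m; "opening": opening from 0.0 (shut) to 1.0 (fully open).
Only numpy, scipy, OpenCV 4.12 (cv2) and the standard library are available. Lean on these libraries where they do the work, as an engineer would, in place of code of your own. Each camera call takes 0.05 s, during which the arm holds its last target. There are 200 camera calls.

### The job

Load the milling jar: take the scoop by its upright handle, scoop at least two of the three white grinding balls out of the shallow tray in one go, and tip them into the wide open steel jar (not into a beaker). Then stand the scoop upright on the worktop, clear of the tray and the jar. Keep the fingers off the balls, do not shove or tip the jar, and leave no ball on the worktop or in the scoop; one that you did not get may stay in the tray.

Things in the scene. Friction and masses are not known exactly. Their poses are not given: they have to be found in the camera images.
- scoop_grip (a point): Loose aluminium scoop, 0.15 kg, 115 long, 96 wide, standing on its flat underside; upright grey square handle at its back, 20 x 20 mm, 52 to 112 mm above the underside (24 mm collar below). This point: on the handle's axis, 85 mm above the underside. z up the handle; -x points out of the open mouth (towards the robot within 25 degrees). The underside reaches 10 mm behind the axis.
- scoop_lip (a point): Middle of the scoop's thin front edge, at its underside: 105 mm before (-x) and 85 mm below the handle point; same axes. Bowl 91 mm wide, 92 mm deep, walls 28 mm high (17 near the mouth, none on the front 4). The edge ramps over 6 mm to 2.5 mm; the bowl floor is 2 mm. Drawn right up to the wall, the balls roll over the edge; carry it with the mouth tipped up 10 to 20 degrees; they roll out with it tipped down over 30.
- tray: Fixed shallow oblong steel tray, 288 x 122 mm (flange 300 x 134), inside 280 (x) x 114 mm, walls 24 high, 4 thick, floor 4 thick. Origin: centre of its underside on the worktop. x is its long axis; -x points to the end near the robot (within 12 degrees). The balls lie in its near half; the far half is empty, room to set the scoop in, mouth to the near end, and draw it to the near end wall.
- mill_jar: Open round steel milling jar, loose, 1.5 kg, outer radius 64, inner radius 58, 60 mm high, inner floor 6 mm up. Origin: centre of its underside; z up. It stands left of the tray, as does a taller, narrower glass beaker; either may be the nearer to the tray.
- ball1_center (a point): Centre of a white glazed ceramic grinding ball, 26 mm in diameter, 34 g, loose in the tray's near half; the three are alike. Smooth; it rolls easily but comes to rest.
- ball2_center (a point): Centre of a white glazed ceramic grinding ball, 26 mm in diameter, 34 g, loose in the tray's near half; the three are alike. Smooth; it rolls easily but comes to rest.
- ball3_center (a point): Centre of a white glazed ceramic grinding ball, 26 mm in diameter, 34 g, loose in the tray's near half; the three are alike. Smooth; it rolls easily but comes to rest.

How it is judged:
On the way:
1. at least two balls ride together in the scoop, its handle point more than 150 mm above the worktop (height (world z) of scoop_grip above 0.15 m and (((x of ball1_center in the frame of scoop_grip between -0.108 and -0.005 m and y of ball1_center in the frame of scoop_grip between -0.048 and 0.048 m and z of ball1_center in the frame of scoop_grip between -0.085 and -0.035 m) and (x of ball2_center in the frame of scoop_grip between -0.108 and -0.005 m and y of ball2_center in the frame of scoop_grip between -0.048 and 0.048 m and z of ball2_center in the frame of scoop_grip between -0.085 and -0.035 m)) or ((x of ball1_center in the frame of scoop_grip between -0.108 and -0.005 m and y of ball1_center in the frame of scoop_grip between -0.048 and 0.048 m and z of ball1_center in the frame of scoop_grip between -0.085 and -0.035 m) and (x of ball3_center in the frame of scoop_grip between -0.108 and -0.005 m and y of ball3_center in the frame of scoop_grip between -0.048 and 0.048 m and z of ball3_center in the frame of scoop_grip between -0.085 and -0.035 m)) or ((x of ball2_center in the frame of scoop_grip between -0.108 and -0.005 m and y of ball2_center in the frame of scoop_grip between -0.048 and 0.048 m and z of ball2_center in the frame of scoop_grip between -0.085 and -0.035 m) and (x of ball3_center in the frame of scoop_grip between -0.108 and -0.005 m and y of ball3_center in the frame of scoop_grip between -0.048 and 0.048 m and z of ball3_center in the frame of scoop_grip between -0.085 and -0.035 m)))), for 0.2 s.
At the end, for the whole second after the job is handed in: At least two balls lie in the jar and the third in the jar or the tray; the scoop stands on its underside on the worktop (handle within 10 degrees of upright, its handle point 75 to 100 mm above the worktop and more than 90 mm from the tray's centre); the jar stands upright ((((horizontal distance between ball1_center and mill_jar below 0.058 m and z of ball1_center in the frame of mill_jar between 0 and 0.055 m) and (horizontal distance between ball2_center and mill_jar below 0.058 m and z of ball2_center in the frame of mill_jar between 0 and 0.055 m)) or ((horizontal distance between ball1_center and mill_jar below 0.058 m and z of ball1_center in the frame of mill_jar between 0 and 0.055 m) and (horizontal distance between ball3_center and mill_jar below 0.058 m and z of ball3_center in the frame of mill_jar between 0 and 0.055 m)) or ((horizontal distance between ball2_center and mill_jar below 0.058 m and z of ball2_center in the frame of mill_jar between 0 and 0.055 m) and (horizontal distance between ball3_center and mill_jar below 0.058 m and z of ball3_center in the frame of mill_jar between 0 and 0.055 m))) and ((horizontal distance between ball1_center and mill_jar below 0.058 m and z of ball1_center in the frame of mill_jar between 0 and 0.055 m) or (x of ball1_center in the frame of tray between -0.142 and 0.142 m and y of ball1_center in the frame of tray between -0.059 and 0.059 m and z of ball1_center in the frame of tray between 0 and 0.03 m)) and ((horizontal distance between ball2_center and mill_jar below 0.058 m and z of ball2_center in the frame of mill_jar between 0 and 0.055 m) or (x of ball2_center in the frame of tray between -0.142 and 0.142 m and y of ball2_center in the frame of tray between -0.059 and 0.059 m and z of ball2_center in the frame of tray between 0 and 0.03 m)) and ((horizontal distance between ball3_center and mill_jar below 0.058 m and z of ball3_center in the frame of mill_jar between 0 and 0.055 m) or (x of ball3_center in the frame of tray between -0.142 and 0.142 m and y of ball3_center in the frame of tray between -0.059 and 0.059 m and z of ball3_center in the frame of tray between 0 and 0.03 m)) and height (world z) of scoop_grip between 0.075 and 0.1 m and angle between scoop_grip's own z axis and vertical below 0.17 rad and horizontal distance between scoop_grip and tray above 0.09 m and angle between mill_jar's own z axis and vertical below 0.1 rad); the robot touches nothing.
It fails at once if a finger touches a ball (contact force between the fingers and ball1 above 0.3 N or contact force between the fingers and ball2 above 0.3 N or contact force between the fingers and ball3 above 0.3 N).
It fails at once if the jar is shifted more than 30 mm or tipped more than 15 degrees (distance of mill_jar from where it was at the start of the episode above 0.03 m or angle between mill_jar's own z axis and vertical above 0.26 rad).
It also fails if it takes over 64 s, if anything falls off the work surface, if the arm or the gripper's body presses on something with over 40 N, if the wrist force passes 120 N, or if a joint passes its speed limit or range.

## Working session

There is one attempt and no reset: what is moved stays moved. The work goes in short steps, Python scripts to look and compute and a shell command to move; the robot and the scene stay as the last step left them, time stands still between calls to the robot, and variables do not carry over. Pictures are saved under pics/ and viewed, on a budget of 10 in all, crops included, one or two more only if the job needs it, and the job is handed in when it is done.

```bash
mkdir -p pics; ls; cat > h.py <<'E'
import numpy as np, cv2
from plant import status, cams, ctrl
def snap(n,f):
    im=cams.read_camera(n); cv2.imwrite('pics/'+f,im); return im
def ray(n,uv):
    c=cams.calibration(n); K=np.array(c["camera_matrix"]); T=np.array(c["cam_to_world"])
    d=cv2.undistortPoints(np.float64([[uv]]),K,np.float64([c["k1"],0,0,0]))[0,0]
    return T[:3,3], T[:3,:3]@np.array([d[0],d[1],1.])
def onz(n,uv,z):
    o,d=ray(n,uv); return o+d*(z-o[2])/d[2]
def proj(n,p):
    c=cams.calibration(n); K=np.array(c["camera_matrix"]); T=np.linalg.inv(np.array(c["cam_to_world"]))
    return cv2.projectPoints(np.float64([p]),cv2.Rodrigues(T[:3,:3])[0],T[:3,3],K,np.float64([c["k1"],0,0,0]))[0][0,0]
E
python3 - <<'E'
from h import *
a=snap('top','t0.png'); b=snap('side','s0.png')
for n in('top','side'): print(n,np.round(cams.calibration(n)['cam_to_world'],2).tolist(),cams.calibration(n)['k1'])
s=status.get_state(); print(s['time'],s['eef_pos'],s['tcp_rot'],s['opening'])
E
```

```text
pics
top [[-0.01, -0.98, 0.18, 0.22], [-1.0, 0.01, 0.01, -0.01], [-0.01, -0.18, -0.98, 1.49], [0.0, 0.0, 0.0, 1.0]] -0.1628305809936753
side [[-1.0, -0.0, 0.01, 0.49], [-0.01, 0.54, -0.84, 1.02], [-0.0, -0.84, -0.54, 0.73], [0.0, 0.0, 0.0, 1.0]] -0.028794483778580026
0.1 [ 0.27436611 -0.61612695  0.24906322] [ 9.78160379e-01  2.07848836e-01 -6.24577278e-05 -1.06346618e-03] 1.0017962306055346
```

View pics/t0.png

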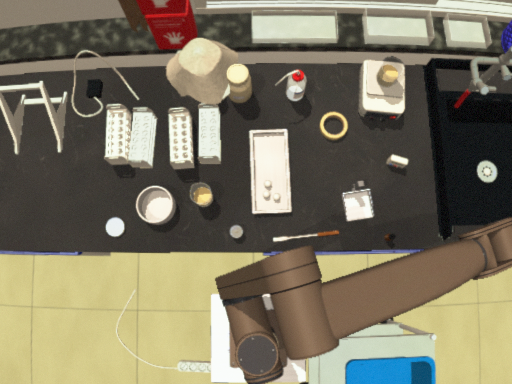

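View pics/s0.png

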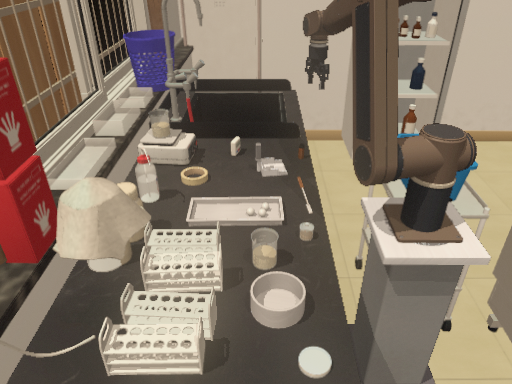

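Top view: tray at px (269,171) with three balls at about (268,184), (267,195) and (277,197); scoop at (357,204) with its handle at (361,184); beaker (201,195); jar (156,206). The side view agrees. Next I measure with masks and enlarge both regions.

```bash
python3 - <<'E'
from h import *
a=cv2.imread('pics/t0.png'); g=cv2.cvtColor(a,cv2.COLOR_BGR2GRAY)
m=(g>110).astype(np.uint8)
n,lab,st,ce=cv2.connectedComponentsWithStats(m)
def comp(u,v,w=3):
    l=np.bincount(lab[v-w:v+w+1,u-w:u+w+1].ravel(),minlength=n); l[0]=0; return (lab==l.argmax()).astype(np.uint8)
for nm,(u,v),z in (('tray',(269,150),.024),('jar',(156,206),.06),('scoop',(357,207),.017)):
    c=max(cv2.findContours(comp(u,v),cv2.RETR_EXTERNAL,cv2.CHAIN_APPROX_NONE)[0],key=cv2.contourArea)
    P=np.array([onz('top',p[0],z)[:2] for p in c.astype(float)],np.float32)
    r=cv2.minAreaRect(P); print(nm,r,cv2.minEnclosingCircle(P),cv2.boxPoints(r).round(3).tolist())
big=np.hstack([cv2.resize(a[120:225,240:300],None,fx=5,fy=5,interpolation=cv2.INTER_CUBIC),cv2.resize(a[160:230,330:390],(300,350),interpolation=cv2.INTER_CUBIC).copy() if 0 else cv2.copyMakeBorder(cv2.resize(a[170:230,335:385],None,fx=8,fy=8,interpolation=cv2.INTER_CUBIC),0,45,0,0,cv2.BORDER_CONSTANT)])
cv2.imwrite('pics/c1.png',big); print(big.shape)
b=cv2.imread('pics/s0.png')
b2=np.hstack([cv2.resize(b[185:235,180:290],None,fx=4,fy=4,interpolation=cv2.INTER_CUBIC),cv2.resize(b[135:185,245:295],None,fx=4,fy=4,interpolation=cv2.INTER_CUBIC)])
cv2.imwrite('pics/c2.png',b2)
for p in [(.5,0,.024)]: print(proj('top',p))
E
```

```text
tray ((0.5752538442611694, -0.04732706397771835), (0.3019053637981415, 0.13786035776138306), 1.5895167589187622) ((0.574612021446228, -0.0463973730802536), 0.16307511925697327) [[0.421999990940094, 0.017000000923871994], [0.4259999990463257, -0.11999999731779099], [0.7279999852180481, -0.1120000034570694], [0.7239999771118164, 0.026000000536441803]]
jar ((0.4529673159122467, 0.3485575020313263), (0.13006553053855896, 0.12958261370658875), 45.45423889160156) ((0.4525889456272125, 0.3480229377746582), 0.0663827657699585) [[0.3610000014305115, 0.3479999899864197], [0.45399999618530273, 0.25699999928474426], [0.5450000166893005, 0.3490000069141388], [0.4519999921321869, 0.4399999976158142]]
scoop ((0.45440050959587097, -0.3533026874065399), (0.1117282584309578, 0.10411322861909866), 6.250605583190918) ((0.45102035999298096, -0.3560939133167267), 0.06968937814235687) [[0.3930000066757202, -0.30799999833106995], [0.4050000011920929, -0.41100001335144043], [0.515999972820282, -0.39899998903274536], [0.5040000081062317, -0.29499998688697815]]
(525, 700, 3)
[256.29548098 191.18169804]
```

View pics/c1.png

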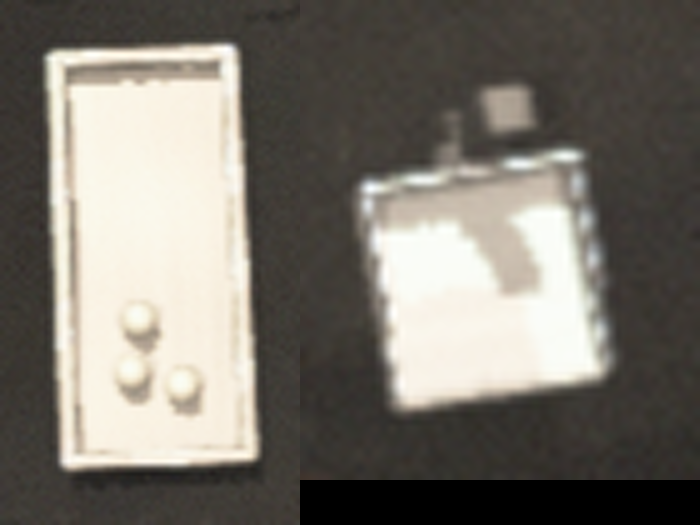

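View pics/c2.png

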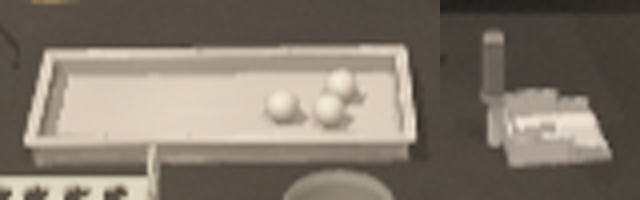

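The crops show the handle top cap at crop (510,110), the scoop's front corners at (400,410) and (609,380), and the balls at (139,321), (133,373) and (184,386).

```bash
python3 - <<'E'
from h import *
def T(x,y,z): return onz('top',(335+(x-300)/8-.44,170+y/8-.44),z)
h=T(510,110,.112); print('handle top',h)
# side check of handle top: triangulate
o1,d1=ray('top',(335+210/8-.44,170+110/8-.44)); o2,d2=ray('side',(245+53/4-.4,135+33/4-.4))
A=np.c_[d1,-d2]; s=np.linalg.lstsq(A,o2-o1,rcond=None)[0]; print('tri',o1+s[0]*d1,o2+s[1]*d2)
L=[T(400,410,.002),T(609,380,.002)]; R=[T(357,183,.028),T(585,152,.028)]
print('lip corners',L,'rear',R,np.linalg.norm(L[0]-L[1]),np.linalg.norm(R[0]-R[1]))
lm=(L[0]+L[1])/2; d=h-lm; print('len',np.hypot(*d[:2]),'yaw',np.degrees(np.arctan2(d[1],d[0])), 'edge yaw',[np.degrees(np.arctan2(-(p[0]-q[0])*1,(p[1]-q[1]))) for p,q in((L[0],L[1]),(R[0],R[1]))])
c=np.array([.5753,-.0473]);t=np.radians(1.6);M=np.array([[np.cos(t),np.sin(t)],[-np.sin(t),np.cos(t)]])
for x,y in((139,321),(133,373),(184,386)):
    p=onz('top',(240+x/5-.4,120+y/5-.4),.017); print('ball',p,'tray',M@(p[:2]-c))
from scipy.spatial.transform import Rotation as Ro
st=status.get_state();print(Ro.from_quat(st['tcp_rot']).as_matrix().round(3).tolist(), st['qpos'])
E
```

```text
handle top [ 0.50578049 -0.34552197  0.112     ]
tri [ 0.50568492 -0.34541232  0.11245691] [ 0.50627138 -0.3454657   0.11259239]
lip corners [array([ 0.39537538, -0.31609598,  0.002     ]), array([ 0.40720038, -0.4098986 ,  0.002     ])] rear [array([ 0.49161457, -0.29645748,  0.028     ]), array([ 0.50430998, -0.39801532,  0.028     ])] 0.0945450191892989 0.10234826979725534
len 0.10594381975114592 yaw 9.494269273251854 edge yaw [np.float64(7.1849537319882035), np.float64(7.125396717696756)]
ball [ 0.52719671 -0.03897049  0.017     ] tray [-0.04785196  0.00966939]
ball [ 0.49028171 -0.03429417  0.017     ] tray [-0.084622    0.01537461]
ball [ 0.48070827 -0.06962073  0.017     ] tray [-0.09517808 -0.01967087]
[[0.914, 0.407, -0.001], [0.407, -0.914, 0.002], [0.0, -0.002, -1.0]] [-1.30201793e+00  2.87118253e-01  1.57802093e+00  1.64659024e-06
  1.27858406e+00 -1.49972826e-01]
```

```bash
python3 -m inch '[[1,[8,-4,0],0.07],[1,[16,-8,0],0.14],[1,[24,-12,3],0.2],[1,[32.2,-15.3,6],0.276],[1,[32.2,-15.3,8],0.276],[1,[32.2,-15.3,8],0.276],[1,[32.2,-15.3,8],0.276],[1,[32.2,-15.3,9],0.276],[1,[32.2,-15.3,12],0.276],[1,[32.2,-15.3,14],0.276],[1,[32.2,-15.3,16.4],0.276],[1,[32.2,-15.3,16.4],0.276],[1,[32.2,-15.3,16.4],0.276]]' 60; python3 - <<'E'
from h import *
s=status.get_state(); print(s['eef_pos'],s['qpos'],s['contact_force'])
snap('side','s1.png'); 
E
```

```text
time: 1.4
eef_pos: [0.5061, -0.3456, 0.0858]
tcp_rot: [0.997, 0.071, -0.001, -0.001]
contact_force: [-0.6, -0.7, 1.1]
opening: 1.001
[ 0.50612981 -0.34562558  0.08584778] [-7.64528566e-01  3.35135199e-01  1.84054525e+00  2.36595559e-06
  9.67595654e-01  6.63483379e-01] [-0.59101908 -0.70735503  1.08485968]
```

```bash
python3 -m inch '[[-1,[0,0,0],0],[-1,[0,0,0],0],[-1,[0,0,0],0],[-1,[0,0,0],0],[-1,[0,0,0],0],[-1,[0,0,0],0],[-1,[0,0,0],0],[-1,[0,0,-1.5],0],[-1,[0,0,-3.5],0],[-1,[0,0,-5.5],0],[-1,[0,0,-6],0],[-1,[0,0,-6],0],[-1,[0,0,-6],0]]' 100; python3 - <<'E'
from h import *
a=snap('side','s2.png'); t=snap('top','t2.png')
A=cv2.resize(a[95:195,215:315],None,fx=4,fy=4,interpolation=cv2.INTER_CUBIC)
B=cv2.resize(t[145:245,310:410],None,fx=4,fy=4,interpolation=cv2.INTER_CUBIC)
cv2.imwrite('pics/c3.png',np.hstack([A,B]))
E
```

```text
time: 2.75
eef_pos: [0.5059, -0.3454, 0.1453]
tcp_rot: [0.997, 0.071, -0.001, -0.001]
contact_force: [0.2, 0.7, -2.2]
opening: 0.219
```

View pics/c3.png

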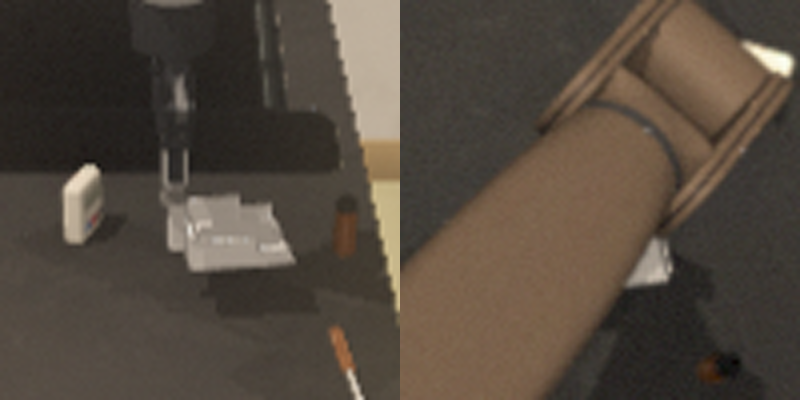

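The scoop is held level, with its underside around crop row 268, and the opening fits a 20 mm handle. Next: over the far half of the tray.

```bash
python3 -m inch '[[-1,[2,-3,0],0.01],[-1,[5,-7,0],0.03],[-1,[8,-11,0],0.05],[-1,[11,-15,0],0.07],[-1,[14,-19,0],0.09],[-1,[17,-23.5,0],0.11],[-1,[19,-26.5,0],0.113],[-1,[20,-27.5,0],0.113],[-1,[20,-27.5,0],0.113],[-1,[20,-27.5,2],0.113],[-1,[20,-27.5,2.8],0.113],[-1,[20,-27.5,2.8],0.113],[-1,[20,-27.5,2.8],0.113]]'; python3 - <<'E'
from h import *
a=snap('side','s3.png'); t=snap('top','t3.png')
A=cv2.resize(a[120:240,180:300],(480,480),interpolation=cv2.INTER_CUBIC)
B=cv2.resize(t[115:225,235:315],(320,440),interpolation=cv2.INTER_CUBIC)
cv2.imwrite('pics/c4.png',np.hstack([A,cv2.copyMakeBorder(B,0,40,0,0,cv2.BORDER_CONSTANT)]))
E
```

```text
time: 4.15
eef_pos: [0.6648, -0.0465, 0.1181]
tcp_rot: [1.0, 0.014, -0.0, 0.0]
contact_force: [0.4, 0.4, -1.5]
opening: 0.223
```

View pics/c4.png

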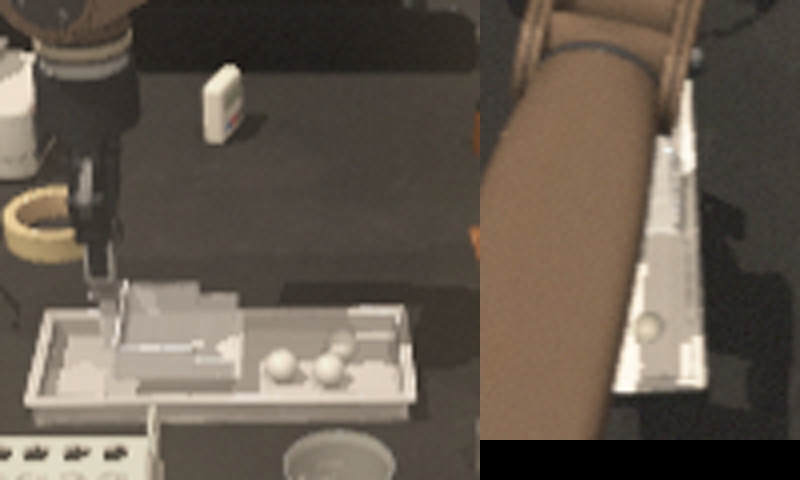

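The scoop hovers in the far half, with its lip (crop x≈242) clear of the nearest ball (x≈264). Before lowering I compare the visible lip corner with where it should project.

```bash
python3 - <<'E'
from h import *
print(proj('side',(.5602,-.0014,.0335)),'seen 240.1 215.2')
for y in (-.0014,-.004,.002): print(proj('side',(.5602,y,.0335)))
print(onz('side',(239.8,215.1),.0335))
E
```

```text
[239.03085726 213.06578391] seen 240.1 215.2
[239.03085726 213.06578391]
[239.07400926 212.59064611]
[238.97419917 213.6896578 ]
[0.55729458 0.00960602 0.0335    ]
```

```bash
python3 - <<'E'
from h import *
a=cv2.imread('pics/s3.png')
print('rear pred',proj('side',(.675,.0017,.0335)),'lip pred',proj('side',(.560,-.001,.0335)),'lip -5mm',proj('side',(.560,-.001,.0285)))
s=np.r_[.506,-.3454]; c,n=np.cos(.1414),np.sin(.1414); R=np.array([[c,-n],[n,c]])
for l in((-.105,.046),(.01,.048)):
    p=s+R@np.array(l); print('s2 pred',proj('side',(*p,.0595)))
cv2.imwrite('pics/c5.png',np.hstack([cv2.resize(a[185:230,200:250],None,fx=8,fy=8,interpolation=cv2.INTER_NEAREST),cv2.resize(cv2.imread('pics/s2.png')[130:175,250:300],None,fx=8,fy=8,interpolation=cv2.INTER_NEAREST)]))
E
```

```text
rear pred [201.57500766 213.46942164] lip pred [239.08936539 213.13931198] lip -5mm [239.13471347 214.48586873]
s2 pred [287.84181736 159.64918156]
s2 pred [256.94978537 161.80430113]
```

View pics/c5.png

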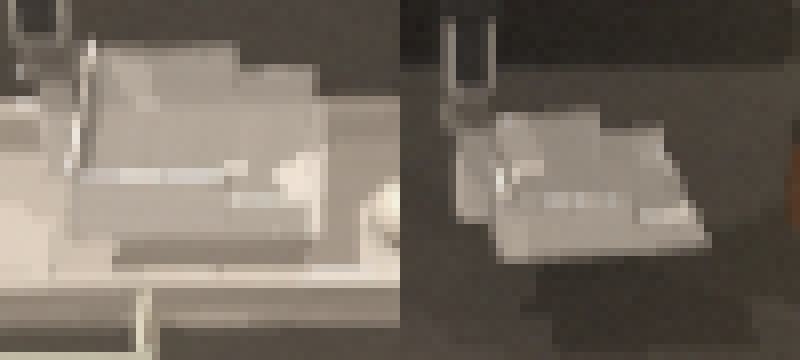

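```bash
python3 - <<'E'
from h import *
t=cv2.cvtColor(cv2.imread('pics/t3.png'),cv2.COLOR_BGR2GRAY)
for r in (152,158,164,168): print(r,t[r,274:294].tolist())
print('pred right wall', [proj('top',(.58,-.0965,z)).round(1).tolist() for z in (.0505,.0615,.0335)],'lip',proj('top',(.56,-.097,.0335)))
print('tray inner/outer right',proj('top',(.58,-.104,.024)),proj('top',(.58,-.114,.024)))
E
```

```text
152 [100, 92, 84, 77, 95, 165, 213, 240, 238, 196, 197, 233, 247, 240, 176, 74, 65, 64, 62, 64]
158 [98, 90, 80, 84, 155, 203, 208, 208, 188, 189, 189, 182, 186, 172, 131, 66, 66, 63, 61, 58]
164 [95, 82, 79, 137, 194, 213, 213, 211, 204, 189, 174, 138, 148, 175, 148, 85, 47, 34, 37, 35]
168 [88, 79, 94, 162, 203, 208, 206, 209, 208, 202, 176, 140, 151, 177, 157, 99, 50, 37, 42, 38]
pred right wall [[284.0, 166.6], [284.2, 165.8], [283.8, 167.8]] lip [284.04110376 173.40460737]
tray inner/outer right [285.77309684 168.45001207] [288.62317169 168.42235712]
```

The right wall matches its prediction (col 284), so there is lateral clearance. I'll lower gently and watch the force.

```bash
python3 -m inch '[[-1,[0,0,1],0],[-1,[0,0,1.8],0],[-1,[0,0,2.2],0],[-1,[0,0,2.4],0],[-1,[0,0,2.4],0],[-1,[0,0,2.4],0]]'; python3 -m inch '[[-1,[0,0,0.15],0],[-1,[0,0,0.3],0],[-1,[0,0,0.3],0],[-1,[0,0,0.3],0]]'
```

```text
time: 4.85
eef_pos: [0.6655, -0.0452, 0.0945]
tcp_rot: [1.0, 0.015, 0.0, 0.0]
contact_force: [-0.3, 0.5, -1.5]
opening: 0.22
time: 5.25
eef_pos: [0.6653, -0.0452, 0.0913]
tcp_rot: [1.0, 0.015, -0.0, -0.0]
contact_force: [-0.8, 0.1, -2.5]
opening: 0.223
```

```bash
python3 -m inch '[[-1,[0,0,0.1],0],[-1,[0,0,0.1],0],[-1,[0,0,0.1],0]]'; python3 -m inch '[[-1,[0,0,0.1],0],[-1,[0,0,0.1],0],[-1,[0,0,0.1],0]]'
```

```text
time: 5.55
eef_pos: [0.6656, -0.0453, 0.0909]
tcp_rot: [1.0, 0.015, 0.0, 0.0]
contact_force: [-0.2, 0.9, 0.8]
opening: 0.225
time: 5.85
eef_pos: [0.6657, -0.0452, 0.0908]
tcp_rot: [1.0, 0.015, 0.0, 0.0]
contact_force: [-1.4, 0.7, 5.8]
opening: 0.224
```

```bash
python3 -m inch '[[-1,[-0.5,0,-0.08],0],[-1,[-1.3,0,-0.08],0],[-1,[-2.2,0,-0.08],0],[-1,[-3.1,0,-0.08],0],[-1,[-4,0,-0.08],0],[-1,[-4.9,0,-0.08],0],[-1,[-5.8,0,-0.08],0],[-1,[-6.7,0,-0.08],0],[-1,[-7.6,0,-0.08],0],[-1,[-8.4,0,-0.08],0],[-1,[-9.1,0,-0.08],0],[-1,[-9.7,0,-0.08],0],[-1,[-10.2,0,-0.08],0],[-1,[-10.7,0,-0.08],0],[-1,[-11,0,-0.08],0],[-1,[-11,0,-0.08],0]]'; python3 -m inch '[[-1,[-0.2,0,0],0],[-1,[-0.4,0,0],0],[-1,[-0.6,0,0],0],[-1,[-0.8,0,0],0],[-1,[-1,0,0],0],[-1,[-1.0,0,0],0],[-1,[-1.0,0,0],0]]';python3 - <<'E'
from h import *
a=snap('side','s5.png')
cv2.imwrite('pics/c6.png',cv2.resize(a[150:235,180:300],None,fx=5,fy=5,interpolation=cv2.INTER_CUBIC))
E
```

```text
time: 7.45
eef_pos: [0.5553, -0.0487, 0.0908]
tcp_rot: [1.0, 0.015, 0.001, 0.0]
contact_force: [2.4, 0.4, 6.7]
opening: 0.223
time: 8.15
eef_pos: [0.5456, -0.049, 0.0908]
tcp_rot: [1.0, 0.015, 0.001, 0.0]
contact_force: [3.6, 0.7, 6.0]
opening: 0.22
```

View pics/c6.png

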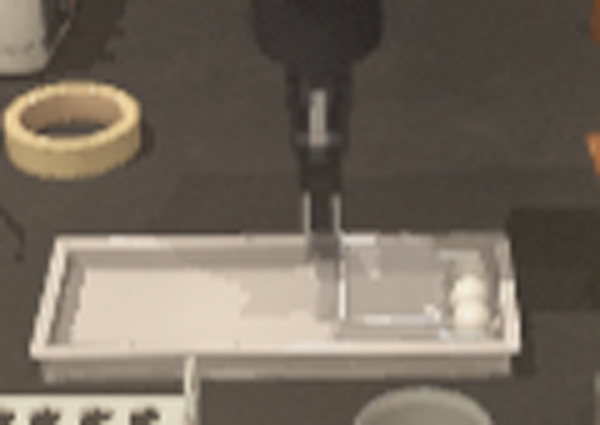

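```bash
python3 -m inch '[[-1,[-0.1,0,0],0],[-1,[-0.2,0,0],0],[-1,[-0.3,0,0],0],[-1,[-0.35,0,0],0],[-1,[-0.4,0,0],0],[-1,[-0.4,0,0],0]]'; python3 - <<'E'
from h import *
print([onz('side',p,.019).round(3) for p in((273.8,207.5),(273.8,213))], 'end wall top inner', onz('side',(180+501/5,197.5),.024), onz('side',(180+503/5,150+335/5),.024))
E
```

```text
time: 8.8
eef_pos: [0.5418, -0.0491, 0.0908]
tcp_rot: [1.0, 0.015, 0.001, 0.0]
contact_force: [3.4, 0.4, 6.5]
opening: 0.221
[array([ 0.452, -0.055,  0.019]), array([ 0.453, -0.024,  0.019])] end wall top inner [ 0.43000733 -0.10780379  0.024     ] [0.43272354 0.00509694 0.024     ]
```

```bash
python3 -m inch '[[-1,[-0.1,0,0],0],[-1,[-0.2,0,0],0],[-1,[-0.2,0,0],0]]'; python3 -m inch '[[-1,[-0.1,0,0],0],[-1,[-0.2,0,0],0],[-1,[-0.2,0,0],0]]'
```

```text
time: 9.1
eef_pos: [0.5398, -0.0492, 0.0908]
tcp_rot: [1.0, 0.015, 0.001, 0.0]
contact_force: [3.7, 1.0, 5.6]
opening: 0.22
time: 9.4
eef_pos: [0.5391, -0.0493, 0.0913]
tcp_rot: [1.0, 0.014, 0.003, 0.0]
contact_force: [5.8, 0.4, 4.2]
opening: 0.223
```

```bash
python3 -m inch '[[-1,[0.1,0,0],0],[-1,[0.15,0,0],0],[-1,[0.15,0,-0.3],0],[-1,[0.15,0,-0.6],0],[-1,[0.15,0,-0.9],0],[-1,[0.15,0,-1.2],0],[-1,[0.15,0,-1.5],0],[-1,[0.15,0,-1.8],0],[-1,[0.15,0,-2.1],0],[-1,[0.15,0,-2.4],0],[-1,[0.15,0,-2.6],0],[-1,[0.15,0,-2.7],0],[-1,[0.15,0,-2.7],0]]'; python3 - <<'E'
from h import *
a=snap('side','s6.png')
cv2.imwrite('pics/c7.png',cv2.resize(a[170:230,220:300],None,fx=8,fy=8,interpolation=cv2.INTER_CUBIC))
E
```

```text
time: 10.7
eef_pos: [0.5371, -0.0486, 0.1157]
tcp_rot: [1.0, 0.015, -0.002, -0.001]
contact_force: [0.6, -0.3, -2.5]
opening: 0.223
```

View pics/c7.png

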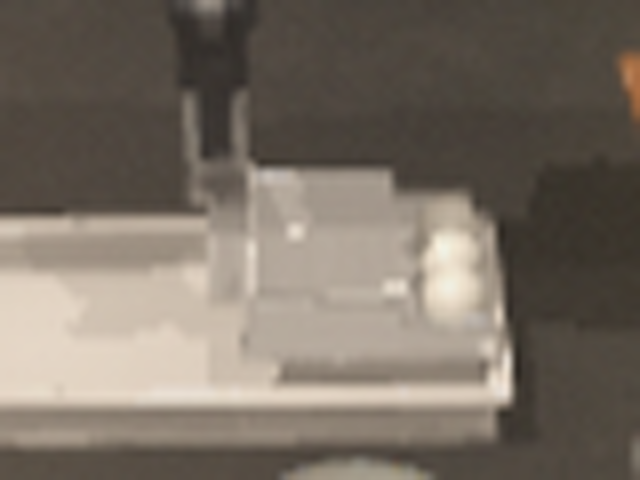

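Lifted: two balls show in the bowl at crop (452,250) and (450,290), with a third faint at (450,210), all just inside the lip. Now I tip the mouth up by lowering the lip onto the tray's near rim, letting the handle pivot in the grip.

```bash
python3 -m inch '[[-1,[-0.1,0,0],0],[-1,[-0.2,0,0],0],[-1,[-0.3,0,0.1],0],[-1,[-0.3,0,0.3],0],[-1,[-0.3,0,0.5],0],[-1,[-0.3,0,0.65],0],[-1,[-0.3,0,0.8],0],[-1,[-0.3,0,0.95],0],[-1,[-0.3,0,1.1],0],[-1,[-0.3,0,1.2],0],[-1,[-0.3,0,1.2],0]]' 50; python3 - <<'E'
from h import *
a=snap('side','s7.png')
cv2.imwrite('pics/c8.png',cv2.resize(a[170:230,220:300],None,fx=8,fy=8,interpolation=cv2.INTER_CUBIC))
E
```

```text
time: 11.85
eef_pos: [0.5378, -0.0493, 0.1082]
tcp_rot: [1.0, 0.015, 0.002, 0.0]
contact_force: [1.2, 1.9, 8.6]
opening: 0.222
```

View pics/c8.png

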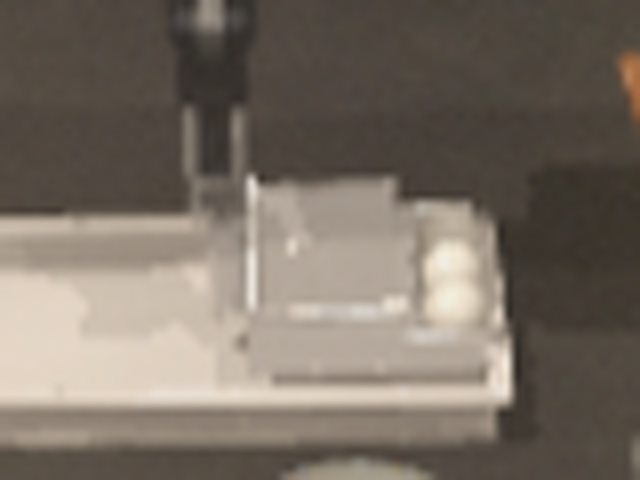

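```bash
python3 -m inch '[[-1,[0,0,0],0],[-1,[0,0,0],0],[-1,[0,0,0.1],0],[-1,[0,0,0.2],0],[-1,[0,0,0.2],0],[-1,[0,0,0.2],0]]' 20
```

```text
time: 12.5
eef_pos: [0.5387, -0.0494, 0.107]
tcp_rot: [1.0, 0.014, 0.003, 0.0]
contact_force: [2.3, 1.3, 9.6]
opening: 0.221
```

```bash
python3 -c "
from h import *
print(status.get_state()['wrist_torque'])"; python3 -m inch '[[-1,[0,0,0.1],0],[-1,[0,0,0.2],0],[-1,[0,0,0.3],0],[-1,[0,0,0.4],0],[-1,[0,0,0.5],0],[-1,[0,0,0.5],0],[-1,[0,0,0.5],0]]'; python3 - <<'E'
from h import *
print(status.get_state()['wrist_torque'])
a=snap('side','s8.png')
cv2.imwrite('pics/c9.png',cv2.resize(a[170:230,220:300],None,fx=8,fy=8,interpolation=cv2.INTER_CUBIC))
E
```

```text
[ 0.34994228  0.70135339 -0.17076176]
time: 13.2
eef_pos: [0.541, -0.0497, 0.1033]
tcp_rot: [1.0, 0.014, 0.006, 0.001]
contact_force: [5.7, 2.0, 10.4]
opening: 0.227
[ 0.45476509  0.01511383 -0.20017971]
```

View pics/c9.png

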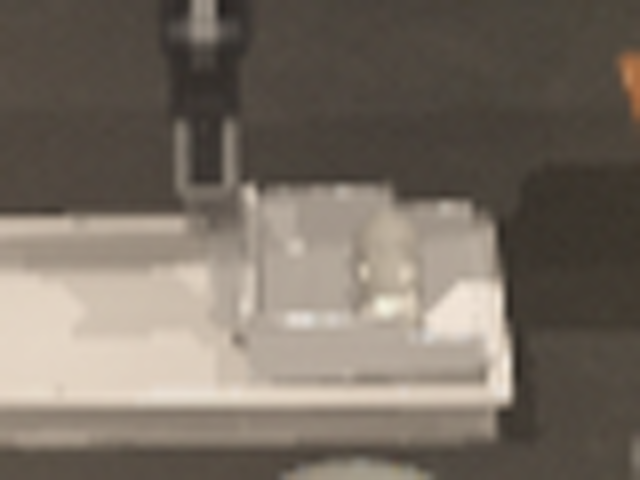

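Mouth-up tilt has formed and the balls have rolled back (crop x≈385). A bit more tilt, then clamp and lift.

```bash
python3 -m inch '[[-1,[0,0,0.1],0],[-1,[0,0,0.2],0],[-1,[0,0,0.3],0],[-1,[0,0,0.3],0]]' 20; python3 -m inch '[[-1,[0,0,0],0],[-1,[0,0,0],0],[-1,[0,0,0],0],[-1,[0,0,-0.3],0],[-1,[0,0,-0.8],0],[-1,[0,0,-1.4],0],[-1,[0,0,-2.2],0],[-1,[0,0,-3.2],0],[-1,[0,0,-4.4],0],[-1,[0,0,-5.8],0],[-1,[0,0,-7.2],0],[-1,[0,0,-8.6],0],[-1,[0,0,-10],0],[-1,[0,0,-11.2],0],[-1,[0,0,-12],0],[-1,[0,0,-12],0],[-1,[0,0,-12],0]]' 110; python3 - <<'E'
from h import *
a=snap('side','s9.png')
cv2.imwrite('pics/c10.png',cv2.resize(a[120:205,215:305],None,fx=7,fy=7,interpolation=cv2.INTER_CUBIC))
E
```

```text
time: 13.65
eef_pos: [0.5413, -0.0501, 0.1003]
tcp_rot: [1.0, 0.014, 0.006, 0.001]
contact_force: [7.1, 1.1, 10.0]
opening: 0.221
time: 15.35
eef_pos: [0.5356, -0.049, 0.2149]
tcp_rot: [1.0, 0.015, -0.0, -0.0]
contact_force: [-1.0, 0.2, -3.2]
opening: 0.224
```

View pics/c10.png

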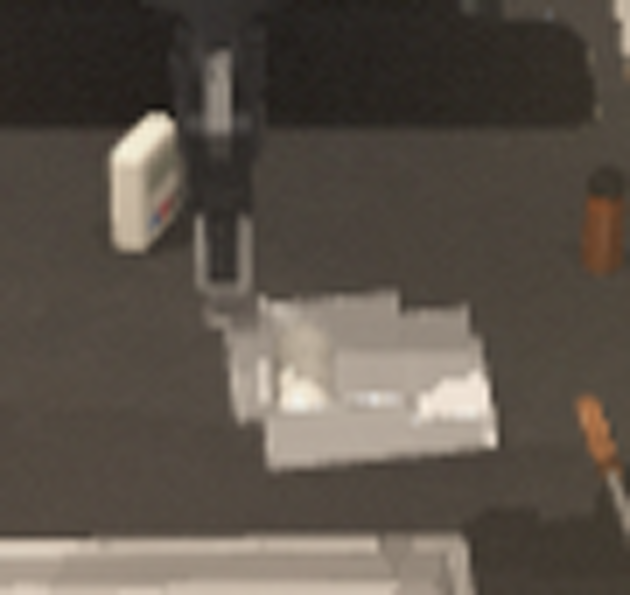

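The scoop is up, tipped about 6° mouth-up, with the balls at the back (crop (300,390)). I've used my picture views, so from here I check by numbers. First the beaker and any obstacles around the jar.

```bash
python3 - <<'E'
from h import *
print('beaker base side',onz('side',(264,266),0),'top: base/rim', onz('top',(201,195),0),onz('top',(201,195),.09))
for z in(.07,.09,.1,.11): print(z,'rim far/near rows side',onz('side',(264,231),z)[1],onz('side',(264,238),z)[1],'top L/R',onz('top',(190,194),z)[1],onz('top',(213,194),z)[1])
print('rack near ends', onz('top',(142,168),0),onz('top',(117,165),.07),onz('top',(115,227),0))
b=cv2.imread('pics/s9.png'); g=b.min(axis=2).astype(int)
# balls left in tray near half? local bright blobs vs empty-floor
w=g[188:222,240:285]; print(g[200:222:3,236:284:3].tolist())
E
```

```text
beaker base side [0.4836456  0.20191987 0.        ] top: base/rim [0.4930467  0.19562422 0.        ] [0.47639967 0.18300575 0.09      ]
0.07 rim far/near rows side 0.13882251524799605 0.16990695000059997 top L/R 0.22322191563821978 0.1452600609009469
0.09 rim far/near rows side 0.16566560668447616 0.19580709331052248 top L/R 0.21989240832420454 0.1430254240280616
0.1 rim far/near rows side 0.1790871524027161 0.2087571649654838 top L/R 0.21822765466719696 0.14190810559161893
0.11 rim far/near rows side 0.19250869812095628 0.22170723662044511 top L/R 0.21656290101018932 0.14079078715517626
rack near ends [0.59451458 0.41246757 0.        ] [0.58910951 0.48241553 0.07      ] [0.38088726 0.50259901 0.        ]
[[130, 130, 129, 131, 129, 131, 131, 131, 130, 131, 131, 130, 119, 122, 111, 137], [142, 157, 161, 161, 161, 159, 161, 159, 158, 155, 157, 156, 133, 133, 108, 135], [192, 192, 174, 174, 174, 174, 175, 175, 175, 174, 175, 149, 136, 137, 114, 135], [193, 191, 173, 173, 172, 174, 175, 174, 175, 176, 175, 154, 137, 137, 115, 134], [194, 195, 185, 185, 185, 185, 187, 186, 186, 187, 187, 187, 172, 138, 127, 188], [193, 193, 191, 191, 190, 191, 191, 192, 193, 193, 193, 193, 189, 139, 127, 198], [194, 202, 202, 202, 196, 196, 194, 195, 185, 183, 184, 191, 191, 191, 191, 200], [117, 113, 113, 111, 111, 116, 117, 115, 111, 108, 109, 108, 114, 114, 114, 123]]
```

```bash
python3 -m inch '[[-1,[0,-0.3,0],0],[-1,[0,-0.8,0],-0.02],[-1,[-0.1,-1.6,0],-0.05],[-1,[-0.3,-2.6,0],-0.09],[-1,[-0.5,-3.8,0],-0.14],[-1,[-0.7,-5.1,0],-0.19],[-1,[-0.9,-6.4,0],-0.24],[-1,[-1.1,-7.8,0],-0.29],[-1,[-1.3,-9.2,0],-0.34],[-1,[-1.5,-10.6,0],-0.39],[-1,[-1.7,-12,0],-0.44],[-1,[-1.9,-13.4,0],-0.49],[-1,[-2.1,-14.8,0],-0.54],[-1,[-2.3,-16.2,0],-0.59],[-1,[-2.5,-17.5,0],-0.64],[-1,[-2.7,-18.7,0],-0.68],[-1,[-2.9,-19.7,0],-0.72],[-1,[-3,-20.5,0],-0.75],[-1,[-3,-21,0],-0.77],[-1,[-3,-21,0],-0.77]]'; python3 - <<'E'
from h import *
a=snap('side','s10.png'); s=status.get_state(); print(s['eef_pos'],s['tcp_rot'],s['contact_force'])
E
```

```text
time: 17.4
eef_pos: [0.4996, 0.1604, 0.2151]
tcp_rot: [0.921, 0.39, 0.0, 0.0]
contact_force: [-0.1, -0.9, -3.4]
opening: 0.223
[0.4996782  0.15999376 0.21511673] [ 9.21003492e-01  3.89554286e-01 -3.64716641e-05  1.57150003e-04] [ 0.51981745  0.55555817 -2.89165051]
```

```bash
python3 -m inch '[[-1,[0.2,-0.2,0],-0.01],[-1,[0.5,-0.7,0],-0.03],[-1,[1,-1.4,0],-0.06],[-1,[1.8,-2.4,0],-0.1],[-1,[2.8,-3.7,0],-0.15],[-1,[3.9,-5.1,0],-0.2],[-1,[5,-6.6,0],-0.25],[-1,[6.1,-8.1,0],-0.3],[-1,[7.2,-9.6,0],-0.35],[-1,[8.4,-11.1,0],-0.4],[-1,[9.6,-12.7,0],-0.45],[-1,[10.8,-14.3,0],-0.5],[-1,[12,-15.9,0],-0.55],[-1,[13.2,-17.5,0],-0.6],[-1,[14.4,-19.1,0],-0.65],[-1,[15.6,-20.7,0],-0.69],[-1,[16.7,-22.1,0],-0.72],[-1,[17.6,-23.3,0],-0.75],[-1,[18.3,-24.2,0],-0.77],[-1,[18.3,-24.2,0],-0.77]]'; python3 - <<'E'
from h import *
a=snap('side','s11.png'); t=snap('top','t11.png'); s=status.get_state(); print(s['eef_pos'],s['tcp_rot'],s['contact_force'])
g=a.min(axis=2); 
p=np.array(s['eef_pos']); print('expect handle px',proj('side',p),'bowl back',proj('side',p+[0,-.033,-.07]),'lip',proj('side',p+[0,-.113,-.075]))
print('jar',proj('side',(.453,.3485,.06)),proj('side',(.453,.4125,.06)))
E
```

```text
time: 19.45
eef_pos: [0.4531, 0.4611, 0.215]
tcp_rot: [0.707, 0.707, 0.0, -0.0]
contact_force: [-0.2, -0.3, -2.7]
opening: 0.219
[0.45353625 0.45964052 0.21492687] [ 7.07375247e-01  7.06838086e-01 -3.73824879e-04  2.00976593e-04] [ 0.1571856   0.29849997 -2.59481429]
expect handle px [280.93378897 271.69481844] bowl back [279.3687198 286.4411814] lip [278.11287443 262.12166639]
jar [277.52165647 289.10462261] [278.37444002 310.30404706]
```

```bash
python3 -m inch '[[-1,[0,0,0.5],0],[-1,[0,0,1.5],0],[-1,[0,0,2.5],0],[-1,[0,0,3.5],0],[-1,[0,0,4.5],0],[-1,[0,0,5.2],0],[-1,[0,0,5.5],0],[-1,[0,0,5.5],0],[-1,[0,0,5.5],0],[-1,[0,0,5.5],0]]' && python3 -m inch '[[-1,[-1.5,0,0],0],[-1,[-4.5,0,0],0],[-1,[-8,0,0],0],[-1,[-3.5,0,0],0],[-1,[1.5,0,0],0],[-1,[6.5,0,0],0],[-1,[11.5,0,0],0],[-1,[14,0,0],0],[-1,[14,0,0],0],[-1,[14,0,0],0],[-1,[14,0,0],0]]'; python3 - <<'E'
from h import *
import time
a=snap('side','s12.png'); t=snap('top','t12.png'); s=status.get_state(); print(s['eef_pos'],s['contact_force'])
for f in('t0','t12'):
    g=cv2.imread(f'pics/{f}.png').min(axis=2); print(f); print(g[190:224:2,138:176:2])
E
```

```text
time: 20.55
eef_pos: [0.4539, 0.4601, 0.1609]
tcp_rot: [0.707, 0.707, 0.001, 0.0]
contact_force: [0.1, 0.4, -2.9]
opening: 0.218
time: 21.65
eef_pos: [0.4541, 0.5983, 0.1602]
tcp_rot: [0.708, 0.706, -0.0, 0.0]
contact_force: [0.4, 0.3, -1.4]
opening: 0.221
[0.45425496 0.59830574 0.16040884] [-0.2284942  -0.36039323 -2.02840691]
t0
[[ 53  54 106 203 116  90  92  92 101 108 116 109 107 162 186  69  42  41
   43]
 [ 53 106 201 100  91  92 103 141 148 147 146 147 149 144 160 185  61  43
   49]
 [ 77 201 101  94  91 116 135 151 149 147 147 150 148 153 150 204 144  54
   44]
 [170 117  91  95 116 121 146 147 151 150 152 163 148 150 152 152 209  81
   46]
 [186  93  91 108 121 131 149 151 171 209 231 232 229 231 231 193 204 121
   57]
 [141  91  95 118 121 149 160 204 234 235 235 236 236 235 235 233 227 150
   86]
 [120  89  98 120 121 144 202 235 233 234 235 235 234 235 233 233 231 168
   82]
 [108  90 113 120 123 195 234 232 233 235 235 235 234 234 233 233 231 166
   90]
 [114  84 117 120 148 228 234 231 233 235 234 234 233 232 232 233 229 150
   89]
 [131  89 113 120 151 220 232 230 233 
[... 1292 characters left out ...]
 216 192 129 180 214 212 213 211 210 209 134
   86]
 [120  88 113 119 150 219 187 161 144 116 176 216 214 210 210 212 203 112
   86]
 [167  87 107 119 201 210 222 158 130 122 177 214 213 212 211 212 191  99
   85]
 [199 102  88 123 200 210 213 222 178 167 210 211 210 208 209 203 139  92
   73]
 [124 194  89 125 208 207 219 209 171 129 208 209 209 211 211 186  92  91
   45]
 [ 57 184 171  97 201 205 179 169 124 127 218 210 209 210 194 113  93  72
   29]
 [ 51  62 180 188 160 201 191 149 120 129 209 210 205 192 115  92  79  40
   30]
 [ 49  54  59 123 216 206 217 204 166 208 210 203 153  97  86  77  41  23
   29]
 [ 48  49  48  53  61 118 169 174 163 145 124  96  83  77  58  31  30  29
   29]]
```

The jar now shows three ball-sized blobs at px (153,197), (153,205) and (154,213). The rim hasn't moved and the scoop is about 1 N lighter. Next, a numeric check for clear worktop nearby to stand the scoop.

```bash
python3 - <<'E'
from h import *
g=cv2.imread('pics/t0.png').max(axis=2)
for y in (.58,.62,.66):
  for x in (.45,.48,.5):
    P=[proj('top',(x+a,y+b,0)) for a,b in((-.057,-.12),(.057,-.12),(.057,.04),(-.057,.04))]
    m=np.zeros(g.shape,np.uint8); cv2.fillConvexPoly(m,np.int32(np.round(P)),1); v=g[m>0]; print(x,y,v.max(),(v>75).sum())
# change of jar rim + balls on worktop: circles in jar
t=cv2.imread('pics/t12.png'); t0=cv2.imread('pics/t0.png')
for nm,im in(('t0',t0),('t12',t)):
    k=cv2.HoughCircles(cv2.resize(cv2.cvtColor(im,cv2.COLOR_BGR2GRAY)[180:232,130:182],None,fx=6,fy=6,interpolation=cv2.INTER_CUBIC),cv2.HOUGH_GRADIENT,1,40,param1=80,param2=15,minRadius=18,maxRadius=30)
    print(nm,None if k is None else (k[0]/6+[130,180,0]).round(1).tolist())
E
```

```text
0.45 0.58 243 128
0.48 0.58 70 0
0.5 0.58 71 0
0.45 0.62 243 79
0.48 0.62 70 0
0.5 0.62 71 0
0.45 0.66 86 1
0.48 0.66 70 0
0.5 0.66 71 0
t0 None
t12 [[152.6, 205.1, 3.6], [154.1, 198.4, 3.0]]
```

```bash
python3 -m inch '[[-1,[0.5,1,0],0],[-1,[1,2.2,0],0],[-1,[1.7,3.5,1],0],[-1,[1.7,4.1,2.5],0],[-1,[1.7,4.1,4],0],[-1,[1.7,4.1,5.2],0],[-1,[1.7,4.1,6.2],0],[-1,[1.7,4.1,6.7],0],[-1,[1.7,4.1,7],0],[-1,[1.7,4.1,7.1],0],[-1,[1.7,4.1,7.1],0],[-1,[1.7,4.1,7.1],0]]'; python3 -m inch '[[-1,[0,0,0.1],0],[-1,[0,0,0.2],0],[-1,[0,0,0.2],0],[-1,[0,0,0.2],0]]' 20
```

```text
time: 22.95
eef_pos: [0.495, 0.6171, 0.0901]
tcp_rot: [0.707, 0.707, 0.001, 0.0]
contact_force: [-0.5, -0.6, -1.7]
opening: 0.217
time: 23.35
eef_pos: [0.4947, 0.6167, 0.0871]
tcp_rot: [0.707, 0.707, -0.0, -0.0]
contact_force: [0.1, -0.5, -1.6]
opening: 0.221
```

```bash
python3 -m inch '[[-1,[0,0,0.1],0],[-1,[0,0,0.2],0],[-1,[0,0,0.2],0]]'; python3 -m inch '[[-0.4,[0,0,0],0],[-0.4,[0,0,0],0],[-0.2,[0,0,0],0],[0.2,[0,0,0],0],[0.6,[0,0,0],0],[1,[0,0,0],0],[1,[0,0,0],0],[1,[0,0,0],0],[1,[0,0,-1],0],[1,[0,0,-4],0],[1,[0,0,-8],0],[1,[0,0,-12],0],[1,[0,0,-15],0],[1,[0,0,-15],0],[1,[0,0,-15],0]]'; python3 - <<'E'
from h import *
a=snap('side','s14.png'); t=snap('top','t14.png')
A=cv2.resize(a[230:384,190:390],None,fx=2,fy=2,interpolation=cv2.INTER_CUBIC); B=cv2.resize(t[165:242,60:180],None,fx=4,fy=4,interpolation=cv2.INTER_CUBIC)[:308,:]
print(proj('side',(.495,.617,.1)),proj('side',(.495,.51,0)),proj('top',(.495,.617,.11)))
cv2.imwrite('pics/c14.png',cv2.resize(np.hstack([A,B[:,:400]]),None,fx=1,fy=1))
E
```

```text
time: 23.65
eef_pos: [0.4949, 0.617, 0.0865]
tcp_rot: [0.707, 0.707, 0.0, 0.0]
contact_force: [-1.8, -2.8, 3.6]
opening: 0.219
time: 25.15
eef_pos: [0.495, 0.6171, 0.2372]
tcp_rot: [0.707, 0.707, 0.002, 0.0]
contact_force: [-0.0, -0.5, -0.1]
opening: 0.999
[257.85292133 385.51423787] [258.60598387 366.65307025] [ 73.75612367 189.84861562]
```

View pics/c14.png

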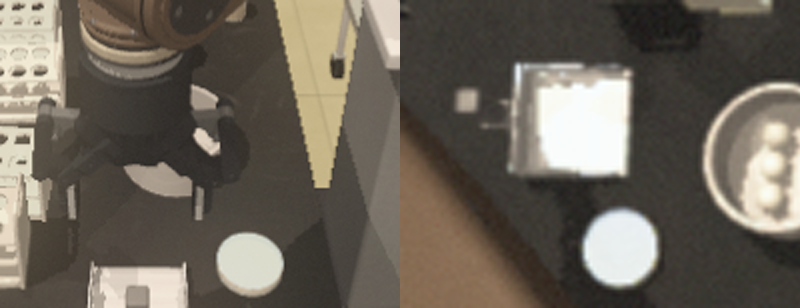

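Three balls sit in the jar at crop (775,130–195). The scoop stands empty on the worktop with its handle at (466,100), clear of the lid disc, jar and rack, and the gripper is away.

```bash
python3 -c "
from h import *
print(onz('top',(60+66/4-.4,165+100/4-.4),.112)); ctrl.sign_off(); print(status.get_state()['time'])"
```

```text
[0.49535031 0.60766172 0.112     ]
the job is handed in; nothing more can be done
the job is handed in; nothing more can be done
```

I scooped all three balls in one draw, put them in the milling jar, and stood the empty scoop upright on the worktop left of the jar. I handed the job in at about 25 s; no verdict is reported.

- **Tipping:** the moves allow no tilt. I tipped the mouth up about 6° by pressing the lip onto the tray's near rim so the handle pivoted in the grip, and carried it like that, below the 10–20° advised. Over the jar I moved the scoop forward, then pulled it back fast, so the balls rolled out over the lip.
- **Balls and jar:** the last picture shows three balls in the jar, none in the scoop, and none on the worktop in that view. The jar's rim pixels did not move. A circle search found only two of the three balls, but the picture and the pixel values show three. The tray looked empty after the lift.
- **Scoop:** its handle top measures (0.495, 0.608), far from the tray and jar. That is about 9 mm short of where I let go, which fits the scoop settling from its tilt onto its underside. I judged it upright from this and the picture, without measuring an angle.
- **Disagreement:** while hovering over the tray, the side view put the scoop's lower edge about 1 px off its prediction. The top view and the contact height agreed with the plan, so I went on.
- **Gripper:** it was open, at 0.237 m height and reading about 0 N.
- **Pictures:** I viewed 13, one more than the one or two extra you allowed.

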